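# Close a plaster mould and hold it against the strapping fence

## Task

Fold the upper half of the hinged plaster mould down until the two halves are fully shut, then bring the mould, lying flat on the bench, up to the strapping fence with its free (unhinged) end square against the middle of the sprung pad. Push it in with a steady 11 N or so, which presses the pad about half way back (never right to its stop), and finish while still holding it there, so that the potter can put the strap round. Leave the pots and the pail alone.

Things in the scene. Friction and masses are not known exactly. Their poses are not given: they have to be found in the camera images.
- mould: White plaster book mould: loose lower half 110 x 58 x 28 mm (0.2-0.3 kg) with an upper half of the same size (0.16 kg) hinged on; shut, a smooth block 110 x 58 x 56 mm, seam at half height. A 40 mm round hollow in each inner face. Origin: centre of the underside; x along the length from the hinged end (-55 mm) to the free end (+55 mm), y across the width, z up.
- leaf (a joint): Angle of the upper half, rad: 0 shut (halves edge to edge), growing as it opens upwards about the hinge, 1.75 at most. It starts standing open, at 1.15 to 1.55. The hinge is stiff and holds the half wherever it is left (about 0.11 N m of friction), so it must be pushed all the way shut.
- leaf_hinge (a point): On the hinge line, which runs along the mould's y at its hinged end, at seam height (28 mm above the underside, 55 mm behind the mould's origin). The upper half is a block reaching 110 mm from this line; its 28 mm thickness lies outwards of it (on top when shut).
- leaf_edge (a point): Middle of the free end edge of the upper half, 110 mm from the hinge line, on its outer face. When shut it is at the top of the free end, 56 mm above the bench.
- mould_nose (a point): Middle of the mould's free end face at seam height (28 mm up, 55 mm ahead of the origin along x). This end goes against the pad. Axes as the mould.
- fence: Fence: wooden block (130 wide, 75 high, 45 mm thick) on a foot screwed to the bench, with a rubber-faced plywood pad on two sprung rods before it. Origin at bench level below the middle of the pad's face at rest; x horizontal from pad to block (the way to push), y along the fence, z up. The block begins 42 mm behind the origin; the foot lies behind it.
- pad_face (a point): Middle of the pad's front face, 28 mm above the bench; the face is 90 mm wide, 4 to 62 mm above the bench, square to the fence's x. Moves with the pad. Axes as the fence.
- pad (a joint): How far the sprung pad is pressed back along the fence's x, m: 0 at rest, 0.024 at its stop. The spring gives 0.9 N per mm (11 N at 12 mm) and returns the pad when let go.
- bowl: Bystander: unfired dark clay bowl, 96 mm wide, 50 mm high; origin under its centre. Leave it where it stands.
- cup: Bystander: unfired dark clay cup, 72 mm wide, 70 mm high; origin under its centre. Leave it where it stands.
- pail: Bystander: pale yellow plastic pail, 100 mm wide, 85 mm high; origin under its centre. Leave it where it stands.
Mind the look-alikes: they are no part of the job. What is shaped like the fence but red is not meant. What is meant by the mould is not black, and is the smaller of those in its own colour.

How it is judged:
By the outcome, as a careful person would: the job done as asked, in the order asked, and still so for the second after the job is handed in, while the arm keeps its last pose, push and grip.
It also fails if it takes over 58 s, if anything falls off the work surface, if the arm or the gripper's body presses on something with over 40 N, if the wrist force passes 120 N, or if a joint passes its speed limit or range.

## Robot

A 6-joint arm with a two-finger parallel gripper is mounted at the origin on the work surface. World frame = base frame: x ahead of the robot, y to its left, z up, the work surface at z = 0. Lengths are in m, angles in rad, forces in N, time in s.
With the tool pointing down it reaches from about 0.35 to 0.775 m from the base axis. Payload 7.3 kg.
Tool frame: the origin (TCP) lies on the mounting face of the last link; the fingertips stand 178 mm ahead of it and the grasp point (between the pads) lies 159 mm ahead of it (robot.tcp_to_tips is the distance from the TCP to the fingertips, in m); z points along the fingers, y is the direction in which the jaws open and shut (so a half turn about z gives the same grasp; the last joint's range is limited). The gripper opens to 92 mm and grips with 3 to 60 N. Pads are 19 mm wide; open, the fingers measure 130 mm over their backs; the gripper's body (75 mm by 190 mm) begins 47 mm behind the grasp point.
Start: joints at [1.167, 0.342, 1.524, -0, 1.275, -0.146], TCP at [0.134, 0.508, 0.405] pointing down, gripper open.
Joint ranges: [-2.53, 2.53], [-0.77, 2.02], [0.04, 2.7], [-1, 4.14], [0.28, 2.66], [-3.11, 3.11]. Speed limits (rad/s): [2.57, 2.57, 3.14, 3.14, 3.14, 3.14].

## Interface

Orientations are given as [roll, pitch, yaw] about the fixed x, y, z axes, in that order (R = Rz(yaw) Ry(pitch) Rx(roll)).
In Python, from cell import robot, viewer gives the robot as it stands.
- The arm moves only by the shell command python3 -m creep 'ROWS' [OPENING] [FORCE]. ROWS is JSON, a list that holds one entry, the list of rows, each a list of 6 numbers: the shift along the world's x, y, z in mm, then the turn, a rotation vector about the world's x, y, z in degrees. A call has 1 to 5 rows; each row shifts and turns the pose as measured when the row begins; what a row does not reach is not made up. A row lasts 1/12 s, in which the tool goes at most 41.7 mm and 7.16 degrees, less where a joint would pass 70% of its speed; a pose out of reach is approached as far as the arm can. A call with a gripper value outside its range is refused whole. OPENING is the closure, from -1 (fully open) to 1 (shut), set as the call begins (- or left out, the last holds). The fingers move at their own pace and stop on an object; FORCE is the grip in N (left out, the last holds). Time passes only in rows, so rows that do not move let the fingers close. It gives the time, the measured TCP pose, the force and the opening at its end, in the units of the state.
- robot.observe(): the state, without advancing time (a new reading comes with each control period).
- viewer.read_camera(name): name is "scene" or "top" or "wrist"; returns the picture (420x560x3 uint8, blue, green, red); there is no depth.
- viewer.camera_model(name): a dict with "fx", "fy", "cx", "cy" (pixels), "k1" (the pictures are not rectified: a ray, as slopes to the right and down, at radius r is drawn at 1 + k1 r^2 times it, then the intrinsics apply), "pose" (4x4, takes a point from camera to world coordinates); the wrist camera has in their place "mount" (4x4, takes a point from camera to tool coordinates, whose origin is the TCP and whose axes are the flange's). Camera axes: x right, y up, looking along -z (the intrinsics and any distortion apply to the point x, -y, -z); pixel columns grow to the right and rows downward; lengths in m; the calibration is good to about 2 mm. A picture is of the moment at which its call begins: read the wrist's pose just before it. camera_model takes no time and is no camera call.
- robot.hand_in(): hands the job in, once; it reports no verdict.
The state is a dict: "time": time; "qpos": joint angles; "qvel": joint speeds; "joint_efforts": joint torques, N m; "tool_pos": TCP position; "tool_rot": TCP orientation; "contact_force": force on the tool from outside, world axes, zero at the start; "torque": the same for the moment, N m; "opening": finger opening in m.
Only numpy, scipy, OpenCV 4.12 (cv2) and the standard library are available. Lean on these libraries where they do the work, as an engineer would, in place of code of your own. Each camera call takes 0.05 s, during which the arm holds its last target. There are 200 camera calls.

## Working session

There is one attempt and no reset: what is moved stays moved. The work goes in short steps, Python scripts to look and compute and a shell command to move; the robot and the scene stay as the last step left them, time stands still between calls to the robot, and variables do not carry over. Pictures are saved under pics/ and viewed, about 8 in all and at most 12, crops included, and the job is handed in when it is done.

```bash
mkdir -p pics; ls
python3 - <<'E'
from cell import robot, viewer
import cv2,numpy as np
a=viewer.read_camera("scene");b=viewer.read_camera("top")
cv2.imwrite("pics/s0.png",a);cv2.imwrite("pics/t0.png",b)
for n in("scene","top","wrist"):
    m=viewer.camera_model(n);print(n,{k:np.round(v,3).tolist() for k,v in m.items()})
print(robot.observe())
E
```

```text
pics
scene {'fx': 427.048, 'fy': 427.048, 'cx': 282.224, 'cy': 214.215, 'k1': -0.099, 'pose': [[-0.817, -0.392, 0.423, 0.931], [0.577, -0.553, 0.601, 0.698], [-0.002, 0.735, 0.678, 0.858], [0.0, 0.0, 0.0, 1.0]]}
top {'fx': 515.011, 'fy': 515.011, 'cx': 289.537, 'cy': 209.431, 'k1': -0.189, 'pose': [[-0.001, 0.987, -0.159, 0.271], [-1.0, -0.002, -0.006, -0.02], [-0.006, 0.159, 0.987, 1.263], [0.0, 0.0, 0.0, 1.0]]}
wrist {'fx': 334.175, 'fy': 334.175, 'cx': 282.738, 'cy': 209.967, 'k1': -0.041, 'mount': [[-0.0, 0.969, 0.249, 0.065], [1.0, 0.0, 0.0, -0.0], [-0.0, 0.249, -0.969, 0.019], [0.0, 0.0, 0.0, 1.0]]}
{'time': 0.1, 'qpos': array([ 1.16700932e+00,  3.42633621e-01,  1.52490221e+00, -2.14223608e-05,
        1.27540865e+00, -1.46040023e-01]), 'qvel': array([-8.15258924e-04, -2.39282998e-03, -3.62341801e-03,  8.55024103e-04,
       -8.41456906e-04, -1.82404740e-05]), 'joint_efforts': array([ 1.52786553e-03, -4.32000947e+01, -2.44693029e+01,  7.19767646e-02,
        5.26841905e-02, -3.78176628e-05]), 'tool_pos': array([0.13377799, 0.50754599, 0.40413111]), 'tool_rot': array([-3.14025223e+00, -1.76451874e-04,  2.88385180e+00]), 'contact_force': array([-0.2530538 , -0.88820771, -0.29706386]), 'torque': array([ 0.00207278, -0.01264804, -0.0049614 ]), 'opening': 0.09154665859064197}
```

View pics/s0.png

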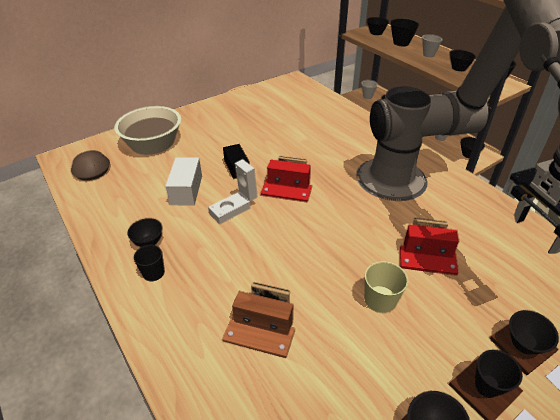

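View pics/t0.png

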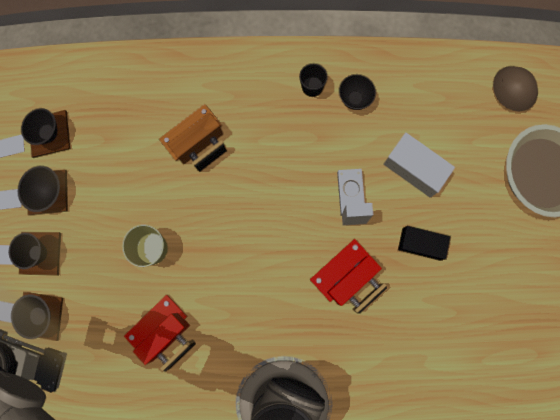

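```bash
cat > h.py <<'E'
import numpy as np,cv2
from cell import robot,viewer
from scipy.spatial.transform import Rotation as R
def pose(name,st=None):
    m=viewer.camera_model(name)
    if name!="wrist": return m,np.array(m["pose"])
    T=np.eye(4);T[:3,:3]=R.from_euler("xyz",st["tool_rot"]).as_matrix();T[:3,3]=st["tool_pos"]
    return m,T@np.array(m["mount"])
def ray(name,px,st=None):
    m,T=pose(name,st)
    K=np.array([[m["fx"],0,m["cx"]],[0,m["fy"],m["cy"]],[0,0,1]])
    u=cv2.undistortPoints(np.array([[px]],float),K,np.array([m["k1"],0,0,0,0.]))[0,0]
    d=T[:3,:3]@np.array([u[0],-u[1],-1]);return T[:3,3],d/np.linalg.norm(d)
def onz(name,px,z,st=None):
    o,d=ray(name,px,st);return o+d*(z-o[2])/d[2]
def two(r1,r2):
    (o1,d1),(o2,d2)=r1,r2
    s=np.linalg.lstsq(np.c_[d1,-d2],o2-o1,rcond=None)[0]
    p,q=o1+s[0]*d1,o2+s[1]*d2;return (p+q)/2,np.linalg.norm(p-q)
def proj(name,P,st=None):
    m,T=pose(name,st);p=T[:3,:3].T@(np.array(P)-T[:3,3]);a,b=p[0]/-p[2],-p[1]/-p[2]
    f=1+m["k1"]*(a*a+b*b);return np.array([m["cx"]+m["fx"]*a*f,m["cy"]+m["fy"]*b*f])
E
python3 - <<'E'
import cv2,numpy as np
from h import *
a=cv2.imread("pics/s0.png");b=cv2.imread("pics/t0.png")
def crop(im,x,y,w,h,k=4):return cv2.resize(im[y:y+h,x:x+w],None,fx=k,fy=k,interpolation=cv2.INTER_CUBIC)
A=crop(a,200,150,100,75);B=crop(b,320,155,100,75);C=crop(a,215,275,100,75);D=crop(b,150,100,100,75)
cv2.imwrite("pics/c0.png",np.vstack([np.hstack([A,B]),np.hstack([C,D])]))
print(onz("top",(356,195),.028),onz("top",(210,157),.06),onz("top",(145,246),.05))
E
```

```text
[ 0.50464663 -0.17516508  0.028     ] [0.59310081 0.17995902 0.06      ] [0.3772897  0.33455522 0.05      ]
```

View pics/c0.png

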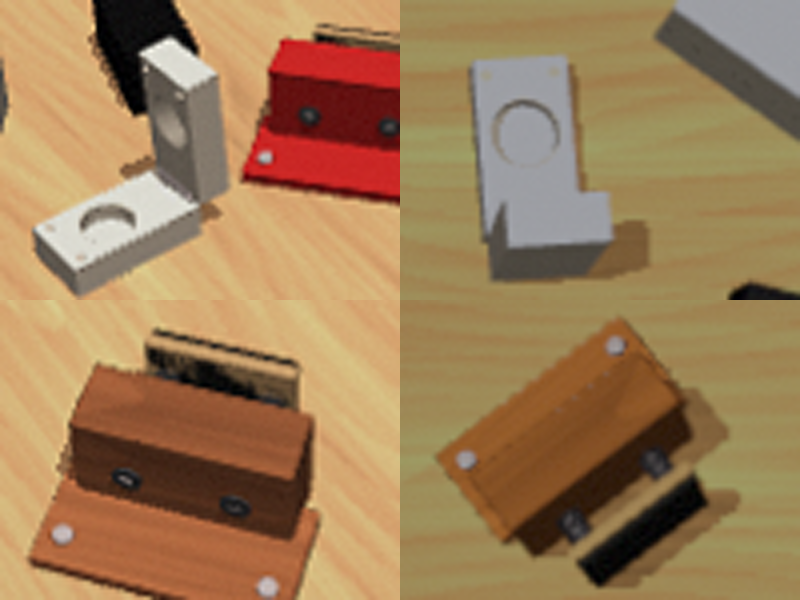

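Run:
```python
from h import *
np.set_printoptions(precision=4,suppress=True)
t=lambda x,y:(320+(x-400)/4,155+y/4); s=lambda x,y:(200+x/4,150+y/4)
t2=lambda x,y:(150+(x-400)/4,100+(y-300)/4); s2=lambda x,y:(215+x/4,275+(y-300)/4)
print("mould two-view: free corner L/R, holl")
for n,p,q in [("freeL(+y)",t(474,62),s(78,268)),("freeR",t(567,57),s(34,235)),("hollow",t(526,131),s(108,222)),
  ("leaf in +y",t(505,200),s(188,90)),("leaf outer +y",t(508,247),s(218,78)),("leaf out -y",t(611,238),s(178,40)),("leaf in -y",t(609,193),s(143,52))]:
    print(n,*two(ray("top",p),ray("scene",q)), onz("top",p,.028))
print("fence pad")
for n,p,q in [("pad top front right(-y)",t2(705,500),s2(147,332)),("pad topback L?",t2(578,555),s2(299,378)),("blk a",t2(688,402),s2(70,428)),("screw1",t2(466,460),s2(268,587)),("screw2",t2(616,345),s2(62,534)) ]:
    print(n,*two(ray("top",p),ray("scene",q)))
a=t2(695,470),t2(578,560),t2(705,502),t2(605,585)
for p in a: print(onz("top",p,.062))
for p in [(408,135),(453,167),(428,187),(386,158)]: print("big",onz("top",p,.07))
for n,p,q in [("cup",(313,80),(150,262)),("bowl",(357,92),(145,232))]: print(n,onz("top",p,.04))
```

```text
mould two-view: free corner L/R, holl
freeL(+y) [ 0.5658 -0.133   0.0277] 0.0009777187579437907 [ 0.5661 -0.1333  0.028 ]
freeR [ 0.5712 -0.192   0.019 ] 0.0009452372840833817 [ 0.5694 -0.191   0.028 ]
hollow [ 0.5229 -0.1645  0.0267] 0.0003532120151867129 [ 0.5227 -0.1645  0.028 ]
leaf in +y [ 0.4615 -0.1393  0.1365] 0.00014478328654695402 [ 0.4799 -0.1507  0.028 ]
leaf outer +y [ 0.4356 -0.1408  0.1347] 0.0005819070726110048 [ 0.4509 -0.152   0.028 ]
leaf out -y [ 0.4379 -0.1963  0.137 ] 0.005124220935939273 [ 0.4563 -0.2152  0.028 ]
leaf in -y [ 0.4647 -0.1971  0.1367] 0.0014075145357957224 [ 0.4841 -0.2147  0.028 ]
fence pad
pad top front right(-y) [0.6193 0.1387 0.0463] 0.0125977756286991
pad topback L? [0.5758 0.2193 0.0571] 0.003977700075213707
blk a [0.6879 0.1557 0.0243] 0.007414556096193897
screw1 [0.652  0.3009 0.0146] 0.0015678652156783115
screw2 [0.7277 0.2067 0.0145] 0.0012866322864216017
[0.6288 0.147  0.062 ]
[0.5729 0.2169 0.062 ]
[0.6085 0.1404 0.062 ]
[0.5573 0.1999 0.062 ]
big [ 0.6454 -0.3013  0.07  ]
big [ 0.566  -0.4093  0.07  ]
big [ 0.5162 -0.3443  0.07  ]
big [ 0.5872 -0.2447  0.07  ]
cup [ 0.8    -0.0725  0.04  ]
bowl [ 0.7679 -0.1835  0.04  ]
```

The candidates are the open white mould at top (356,195), the larger shut white block at (420,165) and a black one at (424,243). The open white one is the mould: it is the smaller white one, about 58 mm wide, and it has the hollow. For the fence I take the wooden one at (197,138), since the other two are red.

Measured positions:
- **Mould:** nose at (0.568, -0.162), yaw about 4°, leaf about 1.5 rad.
- **Pad face:** at (0.601, 0.182), yaw 38.7°.

Next I move behind the leaf with the fingers shut.

```bash
python3 -m creep '[[[30,-29,0,0,0,4],[30,-29,0,0,0,4],[30,-29,0,0,0,4],[30,-29,0,0,0,4],[30,-29,0,0,0,3]]]' 1 20
python3 -m creep '[[[29,-29,0,0,0,0],[29,-29,0,0,0,0],[29,-29,0,0,0,0],[29,-29,0,0,0,0],[29,-29,0,0,0,0]]]'
python3 -m creep '[[[0,-40,0,0,0,0],[-5,-40,0,0,0,0],[-5,-40,0,0,0,0],[-5,-40,0,0,0,0],[-5,-40,0,0,0,0]]]'
```

```text
time: 0.52
tool_pos: [0.2805, 0.3627, 0.4018]
tool_rot: [-3.139, -0.004, -3.041]
contact_force: [0.6, 1.3, 0.5]
opening: 0.0633
time: 0.93
tool_pos: [0.4261, 0.2131, 0.4009]
tool_rot: [-3.139, -0.006, -3.036]
contact_force: [-0.0, 1.7, 0.7]
opening: 0.0298
time: 1.35
tool_pos: [0.4101, 0.006, 0.3987]
tool_rot: [-3.139, -0.006, -3.036]
contact_force: [1.3, 0.6, 0.8]
opening: 0.0008
```

```bash
python3 -m creep '[[[-5,-40,0,0,0,-1],[-5,-40,0,0,0,0],[-5,-40,0,0,0,0],[-5,-40,0,0,0,0],[0,-8,0,0,0,0]]]'
python3 -m creep '[[[0,0,-30,0,0,0],[0,0,-30,0,0,0],[0,0,-30,0,0,0],[0,0,-14,0,0,0],[0,0,0,0,0,0]]]'
python3 - <<'E'
from h import *
s=robot.observe();print(s["tool_pos"],s["tool_rot"],s["contact_force"])
a=viewer.read_camera("scene");cv2.imwrite("pics/s1.png",a);w=viewer.read_camera("wrist")
cv2.imwrite("pics/v1.png",np.hstack([cv2.resize(a[130:250,180:340],None,fx=2.5,fy=2.5),cv2.resize(w,(400,300))]))
E
```

```text
time: 1.77
tool_pos: [0.386, -0.1717, 0.3981]
tool_rot: [-3.138, -0.007, -3.059]
contact_force: [0.2, -0.1, -0.0]
opening: 0.0005
time: 2.18
tool_pos: [0.3849, -0.1753, 0.2911]
tool_rot: [-3.135, -0.004, -3.069]
contact_force: [0.1, 0.9, 0.0]
opening: 0.0011
[ 0.38490307 -0.17527024  0.29105883] [-3.13534216 -0.00360941 -3.06873911] [0.07652529 0.89827801 0.0127682 ]
```

View pics/v1.png

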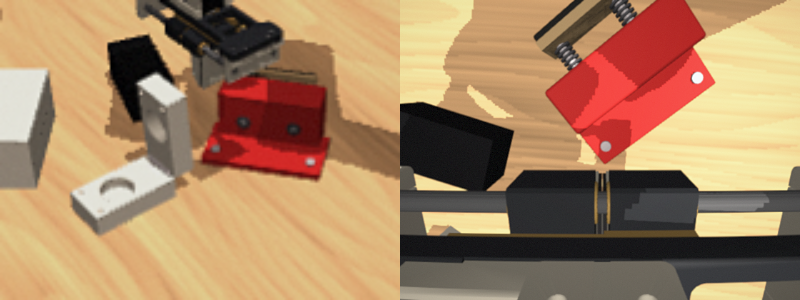

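```bash
python3 -m creep '[[[15,1,3,0,0,0],[15,1,2,0,0,0],[8,1,0,0,0,0],[8,1,0,0,0,0],[8,1,0,0,0,0]]]'
python3 -m creep '[[[8,0,0,0,0,0],[8,0,0,0,0,0],[8,0,0,0,0,0],[8,0,-2,0,0,0],[8,0,-3,0,0,0]]]'
python3 -m creep '[[[8,0,-4,0,0,0],[8,0,-4,0,0,0],[7,0,-5,0,0,0],[7,0,-6,0,0,0],[0,0,0,0,0,0]]]'
```

```text
time: 2.7
tool_pos: [0.4422, -0.1699, 0.3043]
tool_rot: [-3.128, 0.004, -3.067]
contact_force: [-1.8, -1.2, 1.3]
opening: 0.0005
time: 3.12
tool_pos: [0.4857, -0.169, 0.3001]
tool_rot: [-3.129, 0.005, -3.067]
contact_force: [-1.4, 0.3, 0.4]
opening: 0.0004
time: 3.53
tool_pos: [0.5205, -0.169, 0.2775]
tool_rot: [-3.129, 0.005, -3.066]
contact_force: [0.2, 0.4, -0.3]
opening: 0.0002
```

```bash
python3 -m creep '[[[6,0,-8,0,0,0],[6,0,-8,0,0,0],[4,0,-8,0,0,0],[4,0,-8,0,0,0],[0,0,-4,0,0,0]]]'
python3 -m creep '[[[0,0,-3,0,0,0],[0,0,-3,0,0,0],[0,0,-3,0,0,0],[0,0,-3,0,0,0]]]'
python3 - <<'E'
from h import *
a=viewer.read_camera("scene");t=viewer.read_camera("top")
cv2.imwrite("pics/v2.png",np.hstack([cv2.resize(a[140:240,190:290],None,fx=4,fy=4),cv2.resize(t[150:250,310:410],None,fx=4,fy=4)]))
E
```

```text
time: 3.95
tool_pos: [0.5428, -0.1691, 0.238]
tool_rot: [-3.129, 0.006, -3.067]
contact_force: [-1.3, 0.8, 0.3]
opening: 0.0005
time: 4.28
tool_pos: [0.5425, -0.1688, 0.2339]
tool_rot: [-3.127, 0.008, -3.066]
contact_force: [-7.2, 3.4, 22.0]
opening: 0.0007
```

View pics/v2.png

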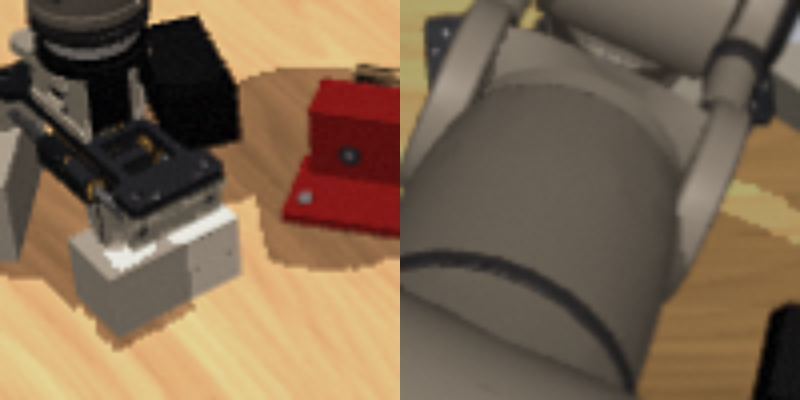

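```bash
python3 -m creep '[[[0,0,15,0,0,0],[0,0,35,0,0,0],[0,0,35,0,0,0],[-15,0,35,0,0,0],[-15,0,30,0,0,0]]]' -1
python3 -m creep '[[[0,0,30,0,0,0],[0,0,0,0,0,0],[0,0,0,0,0,0]]]'
python3 - <<'E'
from h import *
s=robot.observe();w=viewer.read_camera("wrist");a=viewer.read_camera("scene");cv2.imwrite("pics/w3.png",w);cv2.imwrite("pics/s3.png",a)
np.save("st3.npy",s,allow_pickle=True)
print(s["tool_pos"],s["tool_rot"],s["opening"])
cv2.imwrite("pics/v3.png",np.hstack([w[:,:],cv2.resize(a[160:265,170:230],(240,420))]))
E
```

```text
time: 4.8
tool_pos: [0.5097, -0.1679, 0.3836]
tool_rot: [-3.133, -0.003, -3.066]
contact_force: [-0.3, -0.3, -0.1]
opening: 0.029
time: 5.05
tool_pos: [0.5072, -0.1679, 0.4226]
tool_rot: [-3.126, 0.007, -3.067]
contact_force: [-0.7, -0.5, -1.5]
opening: 0.0487
[ 0.50721825 -0.16792     0.42260463] [-3.12584231  0.00679956 -3.0665895 ] 0.048736351705224334
```

View pics/v3.png

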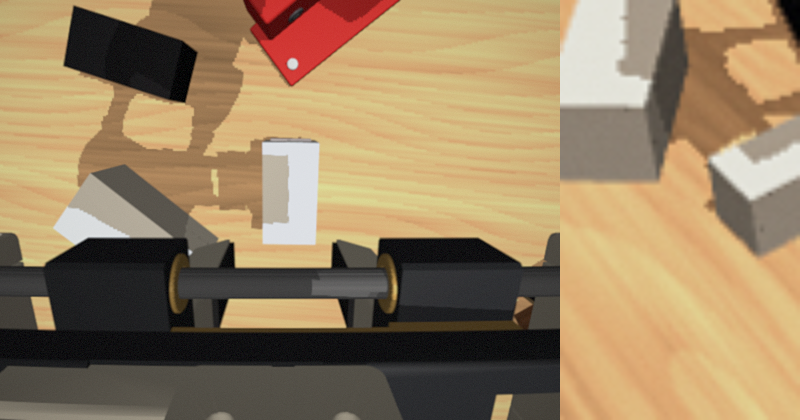

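Run:
```python
from h import *
np.set_printoptions(precision=4,suppress=True)
s=np.load("st3.npy",allow_pickle=True).item();w=cv2.imread("pics/w3.png")
a=cv2.imread("pics/s3.png")
hsv=cv2.cvtColor(w,cv2.COLOR_BGR2HSV)
m=((hsv[...,1]<45)&(hsv[...,2]>130)).astype(np.uint8);m[:,:235]=0;m[:,340:]=0;m[:135]=0;m[255:]=0
c=max(cv2.findContours(m,0,2)[0],key=cv2.contourArea);print(cv2.contourArea(c));b=cv2.boxPoints(cv2.minAreaRect(c))
P=np.array([onz("wrist",p,.056,s) for p in b]);print(b.tolist());print(P,P.mean(0))
for i in range(4):
    d=P[(i+1)%4]-P[i];print(np.linalg.norm(d),np.degrees(np.arctan2(d[1],d[0])))
# two-view check of free-end top corners
print([proj("scene",p).round(1) for p in P])
hs=cv2.cvtColor(a,cv2.COLOR_BGR2HSV)
np.set_printoptions(linewidth=200)
print("tips", proj("wrist",[s["tool_pos"][0],s["tool_pos"][1],s["tool_pos"][2]-.159],s))
cv2.imwrite("pics/v4.png",cv2.resize(a[160:240,190:290],None,fx=6,fy=6))
```

```text
5590.5
[[262.0, 138.0], [318.0, 138.0], [318.0, 244.0], [262.0, 244.0]]
[[ 0.4597 -0.1993  0.056 ]
 [ 0.4554 -0.1424  0.056 ]
 [ 0.5695 -0.1308  0.056 ]
 [ 0.5744 -0.1925  0.056 ]] [ 0.5147 -0.1663  0.056 ]
0.05708524541222424 94.33714256809293
0.11469533253199458 5.788918057107982
0.06190902616224798 -85.39705900456131
0.1149617025362191 -176.61843780834147
[array([238.6, 183.9]), array([249.8, 193.2]), array([217.5, 210.5]), array([205.7, 199.5])]
tips [289.9919 270.8248]
```

View pics/v4.png

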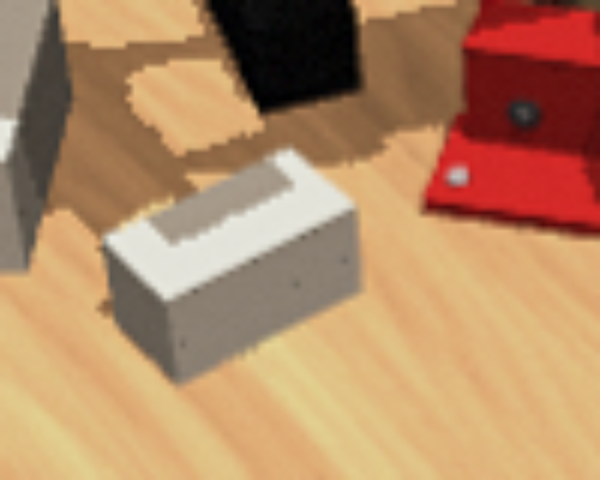

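The scene-view corners (207.5,200), (218,210), (249,194.5) and (238,185) match the projection of the wrist-measured ones at z = 56 mm to within about 1 px, so the mould is shut. It is centred at (0.515, -0.166) with yaw about 4.5°. Now I lower and grasp it across its width.

```bash
python3 -m creep '[[[0,0,-30,0.9,0.4,0],[0,1,-35,0,0,0],[0,0,-35,0,0,0],[0,0,-35,0,0,0],[0,0,0,0,0,0]]]' -1
python3 - <<'E'
from cell import robot
s=robot.observe();print(s["opening"],s["tool_pos"])
E
```

```text
time: 5.57
tool_pos: [0.506, -0.166, 0.2782]
tool_rot: [3.139, -0.002, -3.066]
contact_force: [-1.0, 1.4, -0.2]
opening: 0.0896
0.08958181267617792 [ 0.50604112 -0.16596158  0.27817359]
```

```bash
python3 -m creep '[[[0,0,-25,0,0,0],[0,0,-25,0,0,0],[0,0,-20,0,0,0],[0,0,-15,0,0,0],[0,0,0,0,0,0]]]' -1
python3 -m creep '[[[0,0,0,0,0,0],[0,0,0,0,0,0],[0,0,0,0,0,0],[0,0,0,0,0,0],[0,0,0,0,0,0]]]' 1 30
```

```text
time: 5.98
tool_pos: [0.5063, -0.1658, 0.1892]
tool_rot: [3.135, -0.008, -3.066]
contact_force: [-0.9, -0.0, 0.6]
opening: 0.0918
time: 6.4
tool_pos: [0.5081, -0.1665, 0.1936]
tool_rot: [3.137, -0.005, -3.066]
contact_force: [0.3, 0.2, 0.4]
opening: 0.0629
```

```bash
python3 -m creep '[[[0,0,-4,0,0,0],[0,0,0,0,0,0],[0,0,0,0,0,0],[0,0,0,0,0,0]]]' 1 30
```

```text
time: 6.73
tool_pos: [0.5084, -0.1666, 0.1924]
tool_rot: [3.139, -0.001, -3.066]
contact_force: [-0.3, 0.2, -4.1]
opening: 0.0577
```

```bash
python3 -m creep '[[[0,0,7,0,0,0],[0,20,2,0,0,3],[3,35,0,0,0,5],[3,35,0,0,0,5],[3,35,0,0,0,5]]]' 1 30
python3 -m creep '[[[3,35,0,0,0,5],[3,35,0,0,0,5],[3,35,0,0,0,5],[3,35,0,0,0,1],[3,20,0,0,0,0]]]'
```

```text
time: 7.15
tool_pos: [0.5172, -0.0444, 0.2017]
tool_rot: [3.141, -0.002, -2.752]
contact_force: [1.0, 0.8, -3.7]
opening: 0.058
time: 7.57
tool_pos: [0.531, 0.125, 0.2025]
tool_rot: [3.139, -0.003, -2.453]
contact_force: [-0.3, -0.6, -3.0]
opening: 0.0581
```

```bash
python3 -m creep '[[[0,0,0,0,0,0],[0,0,0,0,0,0]]]'
python3 - <<'E'
from h import *
s=robot.observe();w=viewer.read_camera("wrist");a=viewer.read_camera("scene");t=viewer.read_camera("top")
print(s["tool_pos"],s["tool_rot"],s["contact_force"])
cv2.imwrite("pics/s5.png",a);cv2.imwrite("pics/t5.png",t)
cv2.imwrite("pics/v5.png",np.hstack([cv2.resize(a[220:370,200:350],None,fx=2.6,fy=2.6),cv2.resize(t[90:240,140:290],None,fx=2.6,fy=2.6)]))
E
```

```text
time: 7.73
tool_pos: [0.5307, 0.1299, 0.2026]
tool_rot: [3.139, -0.002, -2.446]
contact_force: [0.4, -0.6, -3.8]
opening: 0.0579
[0.53065285 0.12994786 0.20261879] [ 3.13891974e+00 -2.27697930e-03 -2.44613989e+00] [ 0.35099638 -0.57893451 -3.81352046]
```

View pics/v5.png

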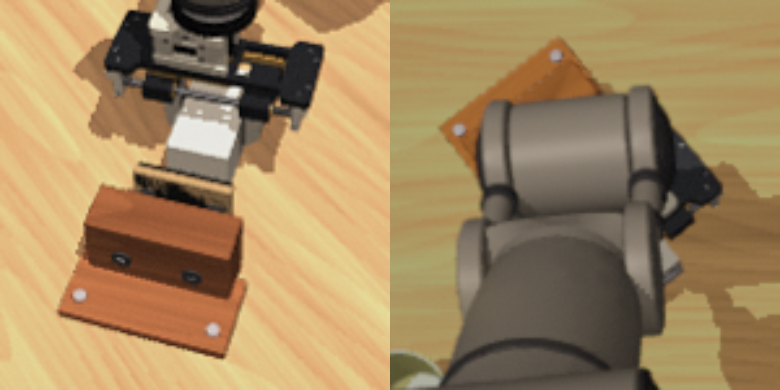

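Run:
```python
from h import *
a=cv2.imread("pics/s5.png");k=10
c=cv2.resize(a[255:310,245:305],None,fx=k,fy=k,interpolation=cv2.INTER_CUBIC)
X=np.array([.780,.625,0]);Y=np.array([-.625,.780,0]);p0=np.array([.601,.182,.062])
def dot(P,col):
    q=(proj("scene",P)-[245,255]+.5)*k;cv2.circle(c,tuple(int(v) for v in q),4,col,-1);return q.round()
for y in(-.045,0,.045): print("pad",dot(p0+y*Y,(0,0,255)))
t=np.array([.5307,.1299,0]);ps=np.pi-2.446;mx=np.array([np.cos(ps),np.sin(ps),0]);my=np.array([-mx[1],mx[0],0])
for y in(-.029,0,.029): print("mould",dot(t+.0615*mx+y*my+[0,0,.064],(255,0,0)))
n=t+.0615*mx-p0;print("nose rel pad x,y",n@X,n@Y)
cv2.imwrite("pics/v6.png",c)
```

```text
pad [ 79. 289.]
pad [262. 331.]
pad [449. 374.]
mould [195. 221.]
mould [313. 246.]
mould [432. 270.]
nose rel pad x,y -0.02593886892619125 0.004533148671872685
```

View pics/v6.png

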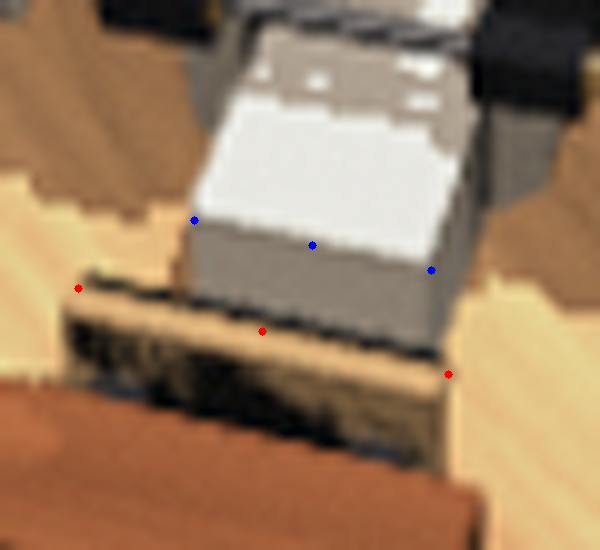

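Run:
```python
from h import *
f=lambda x,y,z:onz("scene",(245+x/10-.5,255+y/10-.5),z)[:2]
a,b=f(90,273,.062),f(443,357,.062); c,d=f(194,219,.064),f(431,264,.064)
for n,p,q in(("pad",a,b),("mould",c,d)):
    v=q-p;print(n,p.round(4),q.round(4),np.linalg.norm(v),"yaw",np.degrees(np.arctan2(v[1],v[0]))-90,(p+q)/2)
v=(b-a)/np.linalg.norm(b-a);X=np.array([v[1],-v[0]]);m=(c+d)/2-(a+b)/2;print(m@X,m@v)
```

```text
pad [0.6245 0.1445] [0.5711 0.2124] 0.08640387229999144 yaw 38.209588808633384 [0.59779275 0.17843513]
mould [0.5964 0.1464] [0.5584 0.1899] 0.057774095167734636 yaw 41.15246433832169 [0.57736184 0.16818488]
-0.022393844947891928 0.004583159992132739
```

```bash
python3 -m creep '[[[2,-2,-4,0,0,-1.4],[0,0,-3,0,0,0],[0,0,-2,0,0,0],[0,0,0,0,0,0]]]'
python3 -m creep '[[[0,0,-2,0,0,0],[0,0,0,0,0,0]]]'
```

```text
time: 8.22
tool_pos: [0.5333, 0.1217, 0.1927]
tool_rot: [3.139, -0.003, -2.483]
contact_force: [0.5, -0.5, -3.7]
opening: 0.0579
time: 8.38
tool_pos: [0.5336, 0.121, 0.1919]
tool_rot: [3.139, -0.002, -2.484]
contact_force: [0.0, -0.5, -2.9]
opening: 0.058
```

```bash
python3 -m creep '[[[-3,4,0,0,0,0.8],[0,0,-1,0,0,0],[0,0,0,0,0,0],[0,0,0,0,0,0]]]'
python3 -m creep '[[[0,0,-1,0,0,0],[0,0,-1,0,0,0],[0,0,0,0,0,0]]]'
```

```text
time: 8.72
tool_pos: [0.53, 0.1254, 0.1916]
tool_rot: [3.139, -0.002, -2.469]
contact_force: [0.3, 0.0, -3.3]
opening: 0.0583
time: 8.97
tool_pos: [0.5299, 0.1255, 0.1919]
tool_rot: [3.14, -0.001, -2.469]
contact_force: [0.4, -1.1, -4.1]
opening: 0.0583
```

```bash
python3 -m creep '[[[0,0,-3,0,0,0],[0,0,0,0,0,0],[0,0,0,0,0,0]]]'
python3 -m creep '[[[0,0,-3,0,0,0],[0,0,0,0,0,0],[0,0,0,0,0,0]]]'
```

```text
time: 9.22
tool_pos: [0.5303, 0.1256, 0.1922]
tool_rot: [3.141, 0.002, -2.469]
contact_force: [-0.3, -1.0, -4.3]
opening: 0.0584
time: 9.47
tool_pos: [0.5307, 0.1257, 0.1909]
tool_rot: [-3.14, 0.004, -2.469]
contact_force: [0.6, -0.6, -0.5]
opening: 0.0579
```

```bash
python3 -m creep '[[[4,3.2,-2,0,0,0],[4,3.2,0,0,0,0],[4,3.2,0,0,0,0],[4,3.2,0,0,0,0],[0,0,0,0,0,0]]]'
```

```text
time: 9.88
tool_pos: [0.545, 0.1362, 0.19]
tool_rot: [3.141, -0.008, -2.469]
contact_force: [-0.1, 1.7, 3.6]
opening: 0.0579
```

```bash
python3 -m creep '[[[4,3.2,0,0,0,0],[3,2.4,0,0,0,0],[2,1.6,0,0,0,0],[0,0,0,0,0,0],[0,0,0,0,0,0]]]'
```

```text
time: 10.3
tool_pos: [0.5537, 0.143, 0.1902]
tool_rot: [3.14, -0.014, -2.467]
contact_force: [-4.5, -2.6, 6.5]
opening: 0.0577
```

```bash
python3 -m creep '[[[2,1.6,0,0,0,0],[2,1.6,0,0,0,0],[2,1.6,0,0,0,0],[0,0,0,0,0,0],[0,0,0,0,0,0]]]'
```

```text
time: 10.72
tool_pos: [0.5573, 0.1454, 0.1898]
tool_rot: [3.138, -0.028, -2.465]
contact_force: [-3.9, -1.2, 5.4]
opening: 0.0579
```

```bash
python3 -m creep '[[[0,0,1,0.5,-0.6,0],[0,0,0.5,0.5,-0.6,0],[0,0,0,0,0,0]]]'
```

```text
time: 10.97
tool_pos: [0.5559, 0.144, 0.1898]
tool_rot: [3.136, -0.009, -2.465]
contact_force: [-0.8, 4.0, 6.9]
opening: 0.0582
```

```bash
python3 -m creep '[[[2,1.6,2,0.3,-0.4,0],[2,1.6,0,0.2,-0.2,0],[2,1.6,0,0.2,-0.2,0],[0,0,0,0,0,0]]]'
python3 -m creep '[[[0,0,0,0,0,0]]]'
```

```text
time: 11.3
tool_pos: [0.5582, 0.1453, 0.1898]
tool_rot: [3.131, -0.01, -2.463]
contact_force: [-2.0, 1.0, 2.9]
opening: 0.0576
time: 11.38
tool_pos: [0.5582, 0.1452, 0.1899]
tool_rot: [3.131, -0.01, -2.463]
contact_force: [-3.8, 0.0, 3.2]
opening: 0.0576
```

```bash
cat > st.py <<'E'
from h import *
s=robot.observe();X=np.array([.7815,.6239,0]);Y=np.array([-.6239,.7815,0])
M=R.from_euler("xyz",s["tool_rot"]).as_matrix();z=M[:,2]
w=np.degrees(np.cross(z,[0,0,-1]));F=s["contact_force"];T=s["torque"]
n=s["tool_pos"]+.159*z+.0615*X-np.array([.5995,.180,0])
print("t%.2f"%s["time"],"tiltfix",w.round(2),"yaw",round(np.degrees(s["tool_rot"][2])+180,2),"F xyz fence",round(F@X,1),round(F@Y,1),round(F[2],1),"T",round(T@X,2),round(T@Y,2),round(T[2],2),"press mm",round(n@X*1e3,1),"lat",round(n@Y*1e3,1),"z",round(n[2]*1e3,1))
E
python3 st.py
python3 -m creep '[[[2,1.6,0,-0.1,-0.8,0],[2,1.6,0,0,0,0],[2,1.6,0,0,0,0],[0,0,0,0,0,0]]]'>/dev/null; python3 st.py;python3 -m creep '[[[0,0,0,0,0,0]]]'>/dev/null; python3 st.py
```

```text
t11.38 tiltfix [-0.11 -0.83 -0.  ] yaw 38.86 F xyz fence -2.9 2.3 3.2 T 0.04 0.06 0.13 press mm 5.9 lat 0.3 z 30.9
t11.72 tiltfix [ 0.47 -1.07  0.  ] yaw 38.94 F xyz fence -2.2 1.3 2.9 T 0.07 -0.23 0.08 press mm 6.7 lat 0.2 z 30.7
t11.80 tiltfix [ 0.47 -1.08  0.  ] yaw 38.94 F xyz fence -4.6 1.1 4.2 T 0.0 0.21 0.04 press mm 6.7 lat 0.2 z 30.7
```

```bash
python3 -m creep '[[[3,2.4,0,0.5,-0.8,0],[3,2.4,0,0.3,-0.4,-0.3],[3,2.4,0,0.2,-0.3,0],[0,0,0,0,0,0]]]'>/dev/null; python3 st.py;python3 -m creep '[[[0,0,0,0,0,0]]]'>/dev/null; python3 st.py
```

```text
t12.13 tiltfix [ 0.34 -1.1   0.  ] yaw 38.89 F xyz fence -2.8 1.7 2.8 T -0.1 -0.19 0.23 press mm 9.8 lat 0.2 z 30.7
t12.22 tiltfix [ 0.36 -1.13  0.  ] yaw 38.92 F xyz fence -3.0 2.2 3.5 T 0.01 -0.06 0.18 press mm 9.5 lat 0.2 z 30.7
```

Run:
```python
from h import *
a=viewer.read_camera("scene");cv2.imwrite("pics/s7.png",a)
cv2.imwrite("pics/v7.png",cv2.resize(a[250:320,240:320],None,fx=8,fy=8,interpolation=cv2.INTER_CUBIC))
```

```text
(no output)
```

View pics/v7.png

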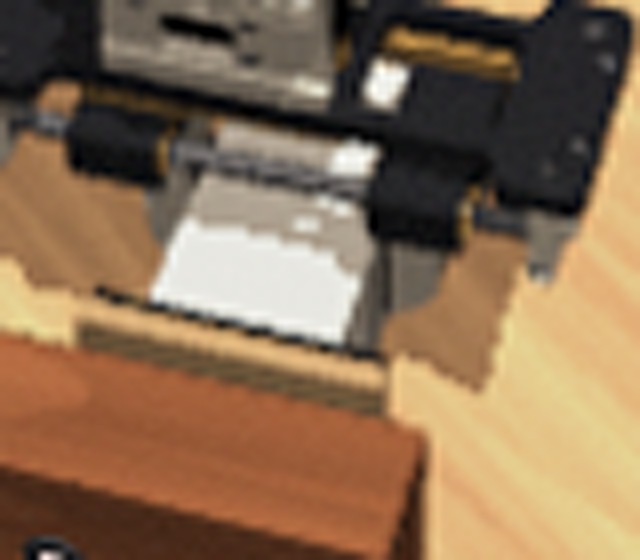

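```bash
python3 - <<'E'
from h import *
f=lambda x,y,z=.062:onz("scene",(240+x/8-.5,250+y/8-.5),z)[:2]
X=np.array([.7815,.6239]);Y=np.array([-.6239,.7815])
a0=np.array([.6245,.1445]);b0=np.array([.5711,.2124])
for p,o in((f(97,290),a0),(f(383,356),b0)): print(p,(p-o)@X,(p-o)@Y)
c,d=f(152,301,.056),f(346,342,.056);v=d-c;print("mould",np.linalg.norm(v),np.degrees(np.arctan2(v[1],v[0]))-90,((c+d)/2-(a0+b0)/2)@X,((c+d)/2-(a0+b0)/2)@Y)
E
python3 st.py
```

```text
[0.63437021 0.15181681] 0.012278527682317329 -0.000439938870917758
[0.58008642 0.21927774] 0.011313905362632267 -0.00023167516809733703
mould 0.0587773754737878 40.07694553309855 0.006214029140160562 0.0007437875531519445
t12.27 tiltfix [ 0.37 -1.13  0.  ] yaw 38.92 F xyz fence -6.8 1.1 6.2 T -0.23 0.54 0.21 press mm 9.5 lat 0.2 z 30.7
```

```bash
python3 -m creep '[[[-0.5,-0.4,1,0.6,-1.6,-0.3],[0,0,0.5,0.3,-0.6,0],[0,0,0,0.1,-0.3,0]]]'>/dev/null; python3 st.py
python3 - <<'E'
from h import *
X=np.array([.7815,.6239,0]);Y=np.array([-.6239,.7815,0]);L=[]
for i in range(8):
    viewer.read_camera("wrist");F=robot.observe()["contact_force"];L.append([F@X,F@Y,F[2]])
print(np.round(L,1).tolist(),np.mean(L,0))
E
python3 st.py
```

```text
t12.52 tiltfix [-0.42  0.59  0.  ] yaw 38.69 F xyz fence -4.2 1.2 11.4 T 0.6 1.2 -0.08 press mm 10.5 lat 0.2 z 30.5
[[-6.1, -0.2, 7.5], [-7.8, 0.1, 8.6], [-7.3, 0.1, 7.8], [-7.1, -0.1, 8.7], [-7.9, 0.3, 8.7], [-6.9, -0.5, 9.2], [-6.7, 0.2, 9.0], [-7.5, -0.2, 8.7]] [-7.16877981 -0.0386229   8.53556447]
t12.92 tiltfix [-0.4   0.56  0.  ] yaw 38.7 F xyz fence -7.5 -0.2 8.7 T 0.47 1.46 -0.08 press mm 10.6 lat 0.2 z 30.5
```

```bash
cat > fa.py <<'E'
from h import *
X=np.array([.7815,.6239,0]);Y=np.array([-.6239,.7815,0]);L=[]
for i in range(5):
    viewer.read_camera("wrist");F=robot.observe()["contact_force"];L.append([F@X,F@Y,F[2]])
print("hold",np.mean(L,0).round(1))
E
python3 -m creep '[[[3,2.4,2,0,0,0],[3,2.4,1,0,0,0],[0.5,0.4,0,0,0,0]]]'>/dev/null; python3 st.py;python3 fa.py; python3 st.py
```

```text
t13.17 tiltfix [-0.03 -0.28 -0.  ] yaw 38.68 F xyz fence -6.0 3.2 16.4 T 0.27 0.29 0.14 press mm 12.5 lat 0.6 z 30.5
hold [-9.2 -0.   7.7]
t13.42 tiltfix [-0.04 -0.24 -0.  ] yaw 38.7 F xyz fence -8.8 0.4 7.1 T -0.11 0.97 -0.01 press mm 12.6 lat 0.6 z 30.5
```

Run:
```python
from h import *
a=viewer.read_camera("scene");cv2.imwrite("pics/s8.png",a)
cv2.imwrite("pics/v8.png",cv2.resize(a[250:320,240:320],None,fx=8,fy=8,interpolation=cv2.INTER_CUBIC))
```

View pics/v8.png

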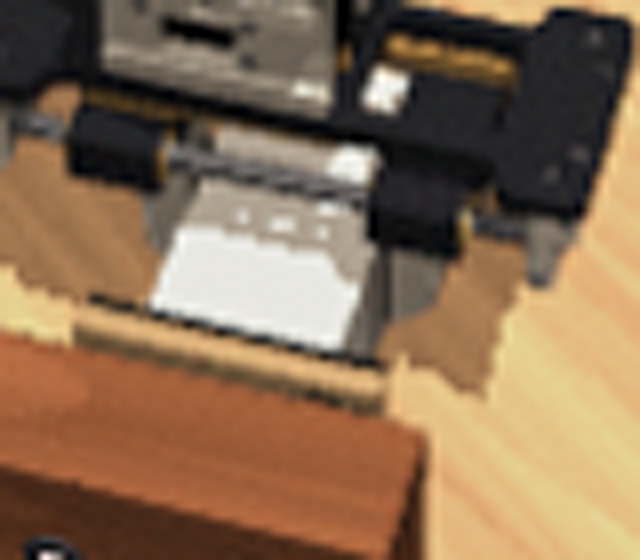

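Run:
```python
from h import *
f=lambda x,y,z=.062:onz("scene",(240+x/8-.5,250+y/8-.5),z)[:2]
X=np.array([.7815,.6239]);Y=np.array([-.6239,.7815])
a0=np.array([.6245,.1445]);b0=np.array([.5711,.2124])
for p,o in((f(92,297),a0),(f(380,362),b0)): print(p,(p-o)@X,(p-o)@Y)
g=[cv2.cvtColor(cv2.imread(f"pics/s{i}.png"),cv2.COLOR_BGR2GRAY).astype(float) for i in(0,5,7,8)]
# dark rubber rim row (min of gray) per column, subpixel
for x in range(256,288,6):
    r=[]
    for im,k in zip(g,(0,5,7,8)):
        e=282.5+(x-254)*.238+(0 if k in(0,5) else 5)
        ys=np.arange(int(e)-4,int(e)+6);col=im[ys,x];d=np.clip(130-col,0,None);j=np.argmin(col[:]);r.append((ys[j],int(col[j])))
    print(x,r)
mid=lambda im,x,lo,hi:[int(v) for v in im[lo:hi,x]]
for im in g: print(mid(im,258,276,302))
for im in g: print(mid(im,282,280,306))
```

```text
[0.636932   0.15314262] 0.015107742590406533 -0.0010021163719982924
[0.5820247  0.22050243] 0.013592760802190584 -0.0004838737256345248
256 [(np.int64(283), 45), (np.int64(283), 52), (np.int64(287), 73), (np.int64(288), 47)]
262 [(np.int64(289), 71), (np.int64(284), 61), (np.int64(289), 85), (np.int64(290), 84)]
268 [(np.int64(286), 29), (np.int64(286), 32), (np.int64(290), 54), (np.int64(291), 57)]
274 [(np.int64(287), 43), (np.int64(287), 34), (np.int64(292), 83), (np.int64(293), 95)]
280 [(np.int64(289), 74), (np.int64(288), 68), (np.int64(293), 34), (np.int64(294), 35)]
286 [(np.int64(290), 39), (np.int64(290), 39), (np.int64(294), 36), (np.int64(295), 30)]
[180, 178, 180, 182, 182, 184, 170, 99, 77, 148, 171, 138, 73, 50, 39, 41, 55, 56, 39, 78, 98, 102, 101, 99, 98, 100]
[112, 157, 197, 195, 196, 200, 189, 112, 82, 161, 185, 152, 83, 53, 45, 42, 62, 63, 45, 84, 111, 113, 110, 112, 111, 109]
[108, 104, 111, 117, 122, 124, 121, 124, 132, 144, 159, 111, 58, 149, 184, 153, 96, 87, 86, 99, 112, 112, 114, 110, 109, 109]
[111, 117, 111, 102, 109, 124, 123, 124, 128, 135, 145, 156, 102, 90, 162, 188, 154, 97, 85, 100, 110, 114, 113, 109, 110, 109]
[186, 187, 186, 185, 184, 183, 185, 185, 140, 44, 129, 174, 163, 116, 79, 81, 74, 60, 73, 51, 45, 95, 105, 103, 103, 103]
[149, 117, 127, 129, 131, 127, 129, 127, 96, 43, 141, 190, 178, 127, 88, 93, 79, 66, 80, 57, 54, 106, 116, 113, 115, 111]
[163, 163, 157, 193, 229, 233, 233, 234, 233, 234, 227, 223, 185, 79, 105, 170, 188, 148, 95, 93, 86, 106, 115, 116, 113, 111]
[162, 165, 161, 158, 192, 230, 233, 233, 234, 233, 229, 225, 209, 146, 50, 105, 172, 190, 145, 89, 61, 100, 115, 113, 115, 110]
```

Run:
```python
from h import *
X=np.array([.7815,.6239,0]);Y=np.array([-.6239,.7815,0]);p=np.array([.5978,.1784,.062])
def row(d,c):
    a,b=proj("scene",p+d*X-.04*Y),proj("scene",p+d*X+.04*Y);return a[1]+(c-a[0])*(b-a)[1]/(b-a)[0]
for d in(.01,.012,.014,.016): print(d,row(d,258)-row(0,258),row(d,282)-row(0,282))
```

```text
0.01 3.5801369384655573 3.6245109888228058
0.012 4.302501648079897 4.355839192344035
0.014 5.026997957013862 5.089328830880959
0.016 5.753634143405236 5.824988301042026
```

```bash
python3 -m creep '[[[-2,-1.6,1.5,0,0,0],[0,0,0,0,0,0]]]'>/dev/null; python3 st.py;python3 fa.py; python3 st.py
python3 - <<'E'
from h import *
im=cv2.cvtColor(viewer.read_camera("scene"),cv2.COLOR_BGR2GRAY)
print(im[276:302,258].tolist(),im[280:306,282].tolist())
E
```

```text
t13.63 tiltfix [ 0.12 -0.56  0.  ] yaw 38.71 F xyz fence -7.7 1.9 14.0 T -0.01 0.65 -0.01 press mm 7.4 lat 0.6 z 30.5
hold [-9.7 -1.2  5.8]
t13.88 tiltfix [ 0.13 -0.57  0.  ] yaw 38.72 F xyz fence -9.3 -0.4 6.9 T -0.29 1.04 -0.06 press mm 7.5 lat 0.6 z 30.6
[115, 118, 120, 121, 122, 122, 123, 123, 130, 139, 97, 36, 138, 185, 162, 109, 84, 88, 86, 101, 109, 117, 109, 111, 114, 107] [193, 224, 229, 232, 231, 231, 231, 231, 233, 232, 234, 210, 111, 102, 170, 187, 146, 93, 91, 93, 80, 108, 116, 113, 115, 112]
```

```bash
python3 -m creep '[[[3,2.4,0.5,0.1,-0.5,0],[2.5,2,0,0,0,0]]]'>/dev/null; python3 st.py;python3 fa.py; python3 st.py
python3 - <<'E'
from h import *
im=cv2.cvtColor(viewer.read_camera("scene"),cv2.COLOR_BGR2GRAY)
print(im[276:302,258].tolist(),im[280:306,282].tolist())
E
```

```text
t14.10 tiltfix [ 0.35 -0.77  0.  ] yaw 38.76 F xyz fence -18.7 -4.2 16.8 T -0.89 2.53 -0.14 press mm 10.0 lat 0.6 z 30.5
hold [-17.   -0.8  13.4]
t14.35 tiltfix [ 0.34 -0.77  0.  ] yaw 38.76 F xyz fence -17.1 0.0 12.7 T -0.49 2.32 -0.02 press mm 10.0 lat 0.6 z 30.5
[107, 105, 111, 122, 123, 121, 122, 123, 129, 137, 148, 109, 60, 153, 187, 152, 81, 59, 67, 92, 108, 113, 111, 111, 113, 110] [160, 160, 159, 192, 230, 232, 232, 232, 233, 233, 232, 231, 189, 84, 101, 172, 189, 147, 93, 91, 86, 105, 115, 113, 114, 112]
```

```bash
python3 -m creep '[[[0.8,0.6,1.5,0.3,-0.6,0]]]'>/dev/null; python3 fa.py; python3 st.py
python3 - <<'E'
from h import *
im=cv2.cvtColor(viewer.read_camera("scene"),cv2.COLOR_BGR2GRAY)
print(im[276:302,258].tolist(),im[280:306,282].tolist())
E
```

```text
hold [-12.1  -1.6   2.9]
t14.73 tiltfix [ 0.21 -0.58  0.  ] yaw 38.77 F xyz fence -12.3 -1.2 3.2 T -0.49 2.21 -0.15 press mm 9.8 lat 0.7 z 30.5
[103, 86, 100, 124, 123, 121, 120, 124, 129, 131, 135, 83, 89, 161, 187, 156, 79, 12, 6, 82, 111, 114, 111, 112, 111, 109] [163, 161, 195, 223, 228, 232, 232, 232, 233, 232, 231, 234, 165, 36, 132, 186, 188, 139, 44, 8, 10, 99, 119, 114, 115, 110]
```

```bash
python3 - <<'E'
from h import *
a=viewer.read_camera("scene");w=viewer.read_camera("wrist")
s=robot.observe();print(s["opening"],s["time"])
cv2.imwrite("pics/v9.png",np.hstack([cv2.resize(a,(400,300)),cv2.resize(w,(400,300))]))
E
python3 fa.py
```

```text
0.05807885650442156 14.8833
hold [-12.7  -1.9   2.9]
```

View pics/v9.png

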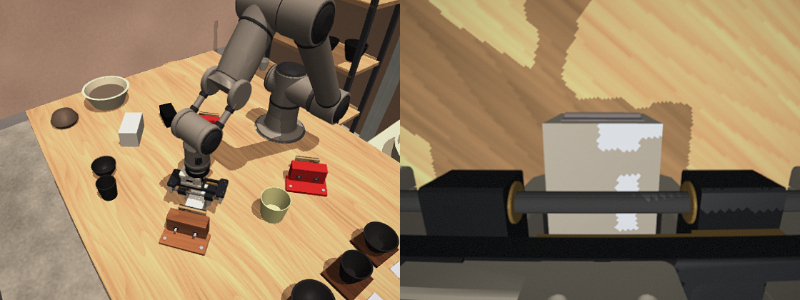

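The scene is in order: the mould is shut and held square to the pad, and the bystanders have not moved. I am handing in.

```bash
python3 -c "
from cell import robot
print(robot.hand_in())"; python3 st.py
```

```text
the job is handed in; nothing more can be done
None
the job is handed in; nothing more can be done
```

The mould is shut and its free end is held against the middle of the sprung pad. I handed it in at about 15 s with the arm still gripping and pushing. I folded the upper half down with closed fingers and pressed it shut at about 22 N. Then I gripped the mould across its width, carried it a few mm above the bench, set it down and pushed it in.

**Last checks before hand-in:**
- **Pad:** the scene camera shows it about 12 mm in, half of its 24 mm travel, which is about 11 N of spring force.
- **Push:** the wrist read 12–13 N along the fence, which includes bench friction, with about 3 N pressing down.
- **Squareness:** the mould's nose was within about 1 mm of the pad's middle, and the tool's yaw matched the fence to about 0.1–0.5°. The tool leaned about 0.6°.
- **Shut:** after folding, its top corners matched a 56 mm height to about 1 px. I did not measure the seam again at the pad.
- **Bystanders:** the pots and pail look unmoved in the last picture.

**What disagreed or went wrong:**
- **Pad position:** arm geometry put the press about 2 mm less than the camera did. I trusted the camera's shift of the pad between pictures.
- **Mould yaw:** one reading from the pictures put the mould's yaw about 1° more than the tool's.
- **Overshoot:** during adjustment the pad reached about 14.5 mm and the push about 17 N before I settled it. The pad stayed well short of its stop.

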